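Close the lamp bay of a cold-light source

ROBOT

A 6-joint arm with a two-finger parallel gripper is mounted at the origin on the work surface. World frame = base frame: x ahead of the robot, y to its left, z up, the work surface at z = 0. Lengths are in mm, angles in rad, forces in N, time in s.
With the tool pointing down it reaches from about 375 to 975 mm from the base axis. Payload 3.8 kg.
Tool frame: the origin (TCP) lies at the very end of the fingers, on their centre line; the grasp point (between the pads) lies 19 mm behind it; z points along the fingers, y is the line along which they close (so a half turn about z gives the same grasp; the last joint's range is limited). The gripper opens to 88 mm and grips with 3 to 60 N. Pads are 18 mm wide; open, the fingers measure 123 mm over their backs; the gripper's body (75 mm by 187 mm) begins 45 mm behind the grasp point.
Start: joints at [1.272, 0.264, 1.604, -0, 1.274, -0.037], TCP at [174.701, 651.995, 238.706] pointing down, gripper open.
Joint ranges: [-2.63, 2.63], [-0.94, 2.18], [0.31, 2.57], [-1.31, 4.45], [0, 2.66], [-2.55, 2.55]. Speed limits (rad/s): [2.57, 2.57, 3.14, 3.14, 3.14, 3.14].

INTERFACE

Orientations are given as a unit quaternion [w, x, y, z].
In Python, from station import r gives the robot as it stands.
- The arm moves only by the shell command python3 steer.py 'ROWS' [OPENING]. ROWS is rows parted by semicolons, their numbers by spaces, 1 to 5 of them, each of 6 numbers: dx, dy, dz in mm, then a rotation vector rx, ry, rz in rad; each row shifts and turns the commanded pose from where the row before left it, along the tool's axes as they then stand; what a row does not reach is not made up. A row lasts 1/10 s, in which the tool goes at most 50 mm and 0.15 rad, less where a joint would pass 70% of its speed; a pose out of reach is approached as far as the arm can. OPENING is the finger opening in mm, set as the command begins (- or left out keeps the last). The fingers move at their own pace and stop on an object; the grip force is fixed at half the most. Time passes only in rows, so rows that do not move let the fingers close. It prints the time, the measured TCP pose, the force, the opening and the grip force at its end.
- r.get_state(): the state, without advancing time (a new reading comes with each control period).
- r.camera(name): name is "side" or "top"; returns (picture, depth): 420x560x3 uint8, red, green, blue; 420x560 float32, mm along the optical axis (not along the pixel's ray), 0 where there is no reading.
- r.calibration(name): a dict with "fx", "fy", "cx", "cy" (pixels), "k1" (the pictures are not rectified: a ray, as slopes to the right and down, at radius r is drawn at 1 + k1 r^2 times it, then the intrinsics apply), "eye" and "attitude" of the camera in the world. Camera axes: x right, y up, looking along -z (the intrinsics and any distortion apply to the point x, -y, -z); pixel columns grow to the right and rows downward; lengths in mm; the calibration is good to about 2 mm. A picture is of the moment at which its call begins. calibration takes no time and is no camera call.
- r.finish_job(): hands the job in; it is judged then, once.
The state is a dict: "time_s": time; "joint_positions": joint angles; "dq": joint speeds; "joint_efforts": joint torques, N m; "ee_pos": TCP position; "tcp_rot": TCP orientation; "wrist_force": force on the tool from outside, world axes, zero at the start; "wrist_torque": the same for the moment, N m; "grip_width": finger opening in mm; "grasp_force": force on a finger pad.
Only numpy, scipy, OpenCV 4.12 (cv2) and the standard library are available. Lean on these libraries where they do the work, as an engineer would, in place of code of your own. Each camera call takes 0.05 s, during which the arm holds its last target. There are 200 camera calls.

TASK

The lamp in the microscope's cold-light source has been changed. Swing its carry handle up off the lamp cover and right over to the back until it snaps home in its rear detent, turn the quarter-turn wing fastener clockwise until the white slot line on it lines up with the two red marks, then press the raised edge of the cover down flush onto its frame and finish while still holding it pressed there, so that I can put in the two screws. Do not slam or crush the cover, and leave everything else on the bench and the dish of screws on the housing where they are.

Things in the scene. Friction and masses are not known exactly. Their poses are not given: they have to be found in the camera images.
- light_source: Cold-light source, a fixed cream box 220 (x) by 200 (y) by 130 mm high. Origin: centre of its underside; x axis from its front (dark fascia with socket and dimmer, towards the robot) to its rear, y to its left, z up. On its top: in front the lamp-bay frame with the cover, behind a fan grille and the dish of screws.
- handle (a joint): Angle (rad) of the black carry handle, a U-shaped bail on two side arms, 228 mm wide. 0: arms 43 deg above level towards the front, over the cover; grows as it swings up and over to the rear; hard stop and seat at 1.66. A detent resists (about 7 N at the bar, most near 0.7), drops it back if let go before about 1.0, and from about 1.4 on drives it home and keeps it there.
- handle_grip (a point): Centre of the handle's crossbar, in the middle of its rubber sleeve (18 mm diameter, 130 mm long, along the box's y; it can turn between the fingers). Its arc: from handle_pivot, 125 mm times (-cos(0.75+q), sin(0.75+q)) in the box's (x, z), q being handle.
- handle_pivot (a point): Middle of the handle's pivot axis, which runs along the box's y: at (35, 0, 95) mm in the box's frame.
- fastener (a joint): Angle (rad) of the wing fastener: 0 open (wing along the box's x), grows clockwise seen from above, hard stop at 1.571 = locked (wing along the box's y, its white slot line in line with the two red marks). Friction 0.06 Nm, stays where left. Turning it draws that end of the cover down 2.5 mm.
- fastener_grip (a point): On the fastener's vertical axis, 15 mm above the cover's underside and 12 mm above its upper face, mid-height of the black wing (34 mm long, 10 mm wide, its top with the white slot line 7 mm above this point, its lower edge 8 mm below). Foot: 31 mm disc on the cover. At (-40, 50) mm in the box's x, y. The red marks lie 18 to 27 mm from the axis, either side along the box's y.
- cover: Lamp cover, a grey plate 100 (x) by 160 (y) by 3 mm on a frame on the box's top. Origin: its underside on the fastener's axis, axes as the box's. Its right end (-y), with two empty screw holes in the corners, is sprung up by its seal: tilted 0.07 rad about the fastener, which stays upright. Pressing that end takes 4 N at first, 6 N once level on the frame and stops hard; let go, it springs up.
- cover_press (a point): The place to press: upper face of the cover near its raised end, midway between the two screw holes in x, 25 mm in from the right edge, 105 mm from the fastener's axis. Height above the bench: 139 mm when flush with the fastener locked; raised, 146 mm (149 mm with the fastener open).
- screw_dish: Bystander: shallow steel dish with two screws, 62 mm diameter, 13 mm high, loose on top of the box behind the cover. Origin: centre of its underside.
- screwdriver: Bystander: yellow-handled screwdriver, 190 mm long, lying on the bench. Origin: its middle, underside.
- old_lamp: Bystander: used reflector lamp standing on its 50 mm face, 50 mm high. Origin: centre of its underside.
- lamp_carton: Bystander: lamp carton, 58 by 58 by 70 mm. Origin: centre of its underside.
- lens_cleaner: Bystander: blue bottle, 42 mm diameter, 115 mm high. Origin: centre of its underside.
- lens_ring: Bystander: black ring, 66 mm outside, 12 mm high. Origin: centre of its underside.
- mouse: Bystander: computer mouse on its mat, 105 by 60 by 30 mm. Origin: centre of its underside.

How it is judged (in metres and radians):
On the way, in this order (a step that is already met when the one before it is completed fails the run):
1. the carry handle is seated in its rear detent (value of joint handle above 1.6 rad), for 0.2 s.
2. the fastener's slot is lined up with the red marks, the handle still seated (value of joint fastener above 1.45 rad and value of joint handle above 1.6 rad), for 0.2 s.
3. the fingers press the cover flush onto its frame (z of cover_press in the frame of light_source below 0.1405 m and contact force between the fingers and cover above 3 N), for 0.3 s.
At the end, for the whole second after the job is handed in: Handle seated at the rear (within 0.06 rad of its stop), fastener within 7 degrees of the red marks, and the cover held flush on its frame (within 1.5 mm at the press point) by the fingers pressing on it with more than 3 N, all through the last second (all of step 2 and all of step 3); the arm keeps its last pose, push and grip.
It fails at once if the cover is slammed or crushed (over 60 N) (contact force between the arm and cover above 60 N).
It fails at once if the dish of screws is shifted by more than 25 mm (distance of screw_dish from where it was at the start of the episode above 0.025 m).
It fails at once if another thing on the bench is shifted by more than 30 mm (distance of any of screwdriver, old_lamp, lamp_carton, lens_cleaner, lens_ring, mouse from where it was at the start of the episode above 0.03 m).
It also fails if it takes over 61 s, if anything falls off the work surface, if the arm or the gripper's body presses on something with over 40 N, if the wrist force passes 120 N, or if a joint passes its speed limit or range.

## Working session

There is one attempt and no reset: what is moved stays moved. The work goes in short steps, Python scripts to look and compute and a shell command to move; the robot and the scene stay as the last step left them, time stands still between calls to the robot, and variables do not carry over. Pictures are saved under pics/ and viewed, at most 10 in all, crops included, and the job is handed in when it is done.

```bash
ls; mkdir -p pics; python3 - <<'E'
from station import r
import cv2
for n in("top","side"):
    p,d=r.camera(n); cv2.imwrite(f"pics/{n}0.png",p[:,:,::-1]); import numpy as np; np.save(f"pics/{n}0.npy",d)
    print(n,r.calibration(n))
print(r.get_state())
E
```

```text
pics
station.py
steer.py
top {'fx': 449.2941277066353, 'fy': 449.2941277066353, 'cx': 280.1029991412131, 'cy': 215.58776145275138, 'k1': 0.0520101165812491, 'eye': array([ 435.57110868,  -72.50840343, 1287.04306345]), 'attitude': array([-0.70558575, -0.02439111,  0.0271096 ,  0.70768559])}
side {'fx': 526.9349232347223, 'fy': 526.9349232347223, 'cx': 271.0784932612118, 'cy': 201.5406165138004, 'k1': 0.04315890559977892, 'eye': array([  228.76197407, -1401.51090218,  1326.0343159 ]), 'attitude': array([ 0.90617737,  0.4059914 , -0.03757151, -0.11225836])}
{'time_s': 0.1, 'joint_positions': array([ 1.27210002e+00,  2.64657163e-01,  1.60523259e+00, -1.83857687e-05,
        1.27370530e+00, -3.68965328e-02]), 'dq': array([-0.00011764, -0.00020033, -0.00378067,  0.00217309, -0.00124955,
        0.00241909]), 'joint_efforts': array([ 7.81506387e-04, -5.03617680e+01, -3.58069324e+01,  7.32277357e-02,
        2.32749421e-02, -4.97945143e-05]), 'ee_pos': array([174.51903408, 651.38337985, 237.5290432 ]), 'tcp_rot': array([-1.58546962e-04,  1.30523643e-01,  9.91444691e-01, -9.88608693e-04]), 'wrist_force': array([-0.02468678,  0.53085694,  0.2594475 ]), 'wrist_torque': array([ 0.02290752, -0.05066245,  0.01134925]), 'grasp_force': 0.0, 'grip_width': 88.31109991193907}
```
View pics/top0.png

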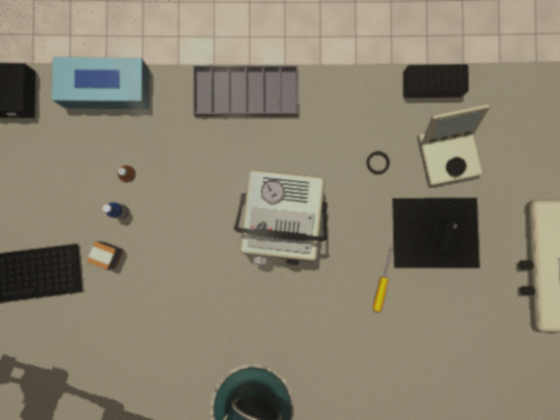

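View pics/side0.png

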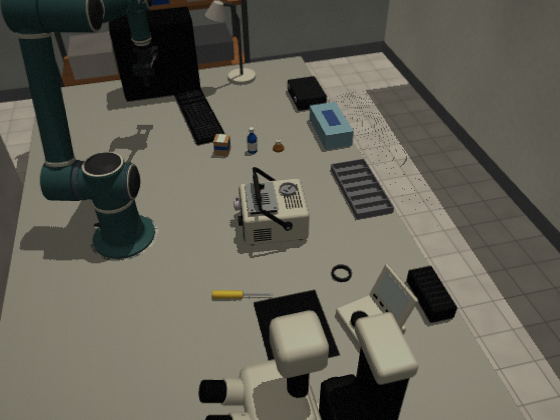

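The top view shows the box at about (283,217), with the handle bar across its front half near (281,234) and the dish at (272,191). The side view shows the same box at (273,212), with nothing close beside it.

```bash
cat > h.py <<'E'
import numpy as np, cv2
from scipy.spatial.transform import Rotation as R
from station import r
def cam(n):
    c=r.calibration(n); q=c["attitude"]
    return c, R.from_quat([q[1],q[2],q[3],q[0]]).as_matrix()
def rays(n,uv):
    c,A=cam(n); uv=np.asarray(uv,float).reshape(-1,1,2)
    K=np.array([[c["fx"],0,c["cx"]],[0,c["fy"],c["cy"]],[0,0,1.]])
    s=cv2.undistortPoints(uv,K,np.array([c["k1"],0,0,0,0.])).reshape(-1,2)
    return c["eye"], np.c_[s[:,0],-s[:,1],-np.ones(len(s))]@A.T
def onz(n,uv,z):
    e,d=rays(n,uv); return e+d*((z-e[2])/d[:,2])[:,None]
def cloud(n,D):
    v,u=np.nonzero(D>0); e,d=rays(n,np.c_[u,v]); P=e+d*D[v,u][:,None]
    out=np.full(D.shape+(3,),np.nan); out[v,u]=P; return out
def tool():
    s=r.get_state(); q=s["tcp_rot"]; return s["ee_pos"],R.from_quat([q[1],q[2],q[3],q[0]]).as_matrix(),s
E
python3 - <<'E'
from h import *
for n in("top","side"):
    D=np.load(f"pics/{n}0.npy"); P=cloud(n,D)
    b=P[:,:,2]; print(n,"bench z",np.nanmedian(b[300:330,200:300]) if n=="top" else np.nanmedian(b[250:280,180:220]))
    # box footprint
    m=(np.abs(b-132)<14)&(np.hypot(P[:,:,0]-470,P[:,:,1]+80)<200)
    pts=P[m]; print(m.sum(), np.median(pts[:,2]))
    m8=cv2.morphologyEx(m.astype(np.uint8),cv2.MORPH_OPEN,np.ones((3,3)))
    q=P[m8>0][:,:2].astype(np.float32); print(cv2.minAreaRect(q), q.min(0),q.max(0))
    hm=(b>160)&(np.hypot(P[:,:,0]-470,P[:,:,1]+80)<200); hp=P[hm]; print("handle",hm.sum(),hp.mean(0),np.median(hp,0),hp[:,2].max())
I=cv2.imread("pics/top0.png")[160:275,225:345]; cv2.imwrite("pics/topcrop.png",cv2.resize(I,None,fx=5,fy=5,interpolation=cv2.INTER_CUBIC))
E
```

```text
top bench z 0.5834310386694597
5131 131.44887431982875
((523.0829467773438, -82.58358764648438), (224.9818878173828, 221.12730407714844), 83.4163589477539) [ 405.4189  -196.36086] [640.3645    28.475348]
handle 663 [473.32884328 -75.54433147 187.66584883] [472.84486905 -74.00833991 189.63176455] 199.79461550497513
side bench z 2.1350786267432795
2029 132.1230042384384
((524.749267578125, -83.89353942871094), (230.58734130859375, 221.39761352539062), 82.89871978759766) [ 403.42874 -199.63712] [640.5406    30.689592]
handle 287 [474.9618676  -90.29363619 185.66973543] [471.97314014 -95.00190793 189.7644054 ] 199.07964770617127
```

View pics/topcrop.png

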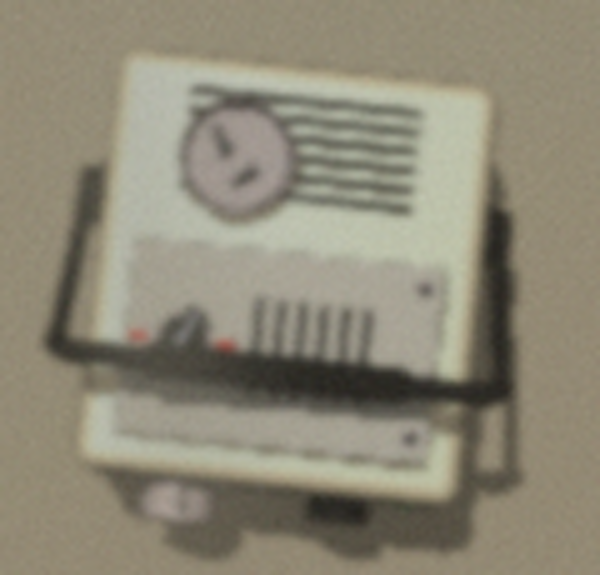

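The crop shows the box-top corners at about (130,55), (488,92), (455,500) and (85,460). The red marks are at (138,335) and (228,347), with the wing between them lying along x. The screw holes are at (427,290) and (410,440), and the dish is at (240,158).

```bash
python3 - <<'E'
from h import *
f=lambda L:(np.array(L,float)-2)/5+[225,160]
c=onz("top",f([(130,55),(488,92),(455,500),(85,460)]),130)[:,:2]
print(c.round(1), c.mean(0), [np.linalg.norm(c[i]-c[i-1]).round(1) for i in range(4)])
v=c[0]+c[1]-c[2]-c[3]; w=c[0]+c[3]-c[1]-c[2]; print("yaw",np.arctan2(v[1],v[0]),np.arctan2(-w[0],w[1]))
m=onz("top",f([(138,335),(228,347)]),137); print("marks",m.round(1),m.mean(0))
s=onz("top",f([(427,290),(410,440)]),148); print("holes",s.round(1),s.mean(0)); print("dish",onz("top",f([(240,158)]),143))
# handle bar: points in depth above 160 in both
for n in("top","side"):
    P=cloud(n,np.load(f"pics/{n}0.npy")); 
    k=(P[:,:,2]>175)&(np.hypot(P[:,:,0]-470,P[:,:,1]+80)<200); h=P[k]; 
    print(n,np.polyfit(h[:,1],h[:,0],1),h.mean(0),h[:,1].min(),h[:,1].max())
# cream mask rect
I=cv2.imread("pics/top0.png"); 
yaw=np.arctan2(v[1],v[0]); C=c.mean(0)
for nm,p in dict(f=(-40,50),press=(-40,-55),piv=(35,0),grip0=(35-125*np.cos(.75),0)).items():
    print(nm, C+np.array([[np.cos(yaw),-np.sin(yaw)],[np.sin(yaw),np.cos(yaw)]])@p)
E
```

```text
[[ 637.4   -0.8]
 [ 617.6 -186.7]
 [ 406.7 -167.7]
 [ 427.7   21.9]] [522.33681288 -83.31609087] [np.float64(211.0), np.float64(187.0), np.float64(211.7), np.float64(190.8)]
yaw -0.09890373884783991 -0.1084610530211104
marks [[491.4  -5.5 137. ]
 [485.1 -51.6 137. ]] [488.27645818 -28.56139155 137.        ]
holes [[ 513.3 -153.   148. ]
 [ 437.4 -143.8  148. ]] [ 475.34956333 -148.36769163  148.        ]
dish [[581.77330694 -58.00655295 143.        ]]
top [1.10987950e-01 4.79977886e+02] [471.41379873 -77.16231632 189.42646637] -192.0643897353391 36.518083655354786
side [1.06097862e-01 4.80906282e+02] [471.11239616 -92.30992336 190.14989537] -197.22570202836846 31.36481627970079
f [487.46942107 -29.61073743]
press [ 477.10145096 -134.09760357]
piv [557.16576826 -86.77208091]
grip0 [466.15162909 -77.74097576]
```

```bash
cat >> h.py <<'E'
C=np.array([522.3,-83.3]); YAW=-0.108
def w(x,y,z): return np.r_[C+[np.cos(YAW)*x-np.sin(YAW)*y,np.sin(YAW)*x+np.cos(YAW)*y],z]
def bar(q): return w(35-125*np.cos(.75+q),0,95+125*np.sin(.75+q))
def delta(tgt,ydir=YAW):
    """tool-frame move to put TCP at tgt, tool down, tool y along heading ydir"""
    p,M,s=tool(); T=np.c_[[np.sin(ydir),-np.cos(ydir),0],[np.cos(ydir),np.sin(ydir),0],[0,0,-1]]
    print("tcp",p.round(1),"d",(M.T@(tgt-p)).round(1),"rot",R.from_matrix(M.T@T).as_rotvec().round(3),"F",s["wrist_force"].round(1),"w",round(s["grip_width"],1),"t",s["time_s"])
E
A='-46 -11.3 0 0 0 .079'
python3 steer.py '-46 -11.3 0 0 0 0.079;-46 -11.3 0 0 0 0.079;-46 -11.3 0 0 0 0.079;-46 -11.3 0 0 0 0.079;-46 -11.3 0 0 0 0.079'
python3 steer.py '-46 -11.3 0 0 0 0.079;-46 -11.3 0 0 0 0.079;-46 -11.3 0 0 0 0.079;-46 -11.3 0 0 0 0.079;-46 -11.3 0 0 0 0.079'
python3 steer.py '-46 -11.3 0 0 0 0.079;-46 -11.3 0 0 0 0.079;-46 -11.3 0 0 0 0.079;-46 -11.3 0 0 0 0.079;-46 -11.3 0 0 0 0.079'
python3 -c "
from h import *
delta(bar(0.03)+[0,0,40-19])"
```

```text
time_s: 0.6
ee_pos: [361.8, 506.1, 238.0]
tcp_rot: [-0.0, 0.324, 0.946, -0.0]
wrist_force: [0.6, 0.3, 0.0]
grip_width: 88.0
grasp_force: 0.0
time_s: 1.1
ee_pos: [477.1, 300.8, 238.2]
tcp_rot: [-0.0, 0.503, 0.864, -0.0]
wrist_force: [0.4, 1.0, -0.3]
grip_width: 87.9
grasp_force: 0.0
time_s: 1.6
ee_pos: [504.5, 67.1, 238.3]
tcp_rot: [-0.0, 0.663, 0.748, -0.0]
wrist_force: [0.5, -0.1, 0.6]
grip_width: 88.0
grasp_force: 0.0Traceback (most recent call last):
  File "<string>", line 3, in <module>
    delta(bar(0.03)+[0,0,40-19])
    ~~~~~^^^^^^^^^^^^^^^^^^^^^^^
  File "h.py", line 25, in delta
    print("tcp",p.round(1),"d",(M.T@(tgt-p)).round(1),"rot",R.from_matrix(M.T@T).as_rotvec().round(3),"F",s["wrist_force"].round(1),"w",round(s["grip_width"],1),"t",s["time_s"])
                                                            ~~~~~~~~~~~~~^^^^^^^
  File "scipy/spatial/transform/_rotation.pyx", line 1143, in scipy.spatial.transform._rotation.Rotation.from_matrix
ValueError: Non-positive determinant (left-handed or null coordinate frame) in rotation matrix 0: [[-9.73947673e-01 -2.26772838e-01  9.94343511e-05]
 [-2.26772800e-01  9.73947640e-01  3.03364960e-04]
 [ 1.65638785e-04 -2.72912591e-04  9.99999949e-01]].
```

```bash
sed -i 's/\[\[np.sin(ydir),-np.cos(ydir),0\]/[[-np.sin(ydir),np.cos(ydir),0]/' h.py
python3 -c "
from h import *
print(bar(0.03))
delta(bar(0.03)+[0,0,40-19])"
```

```text
[468.7496385  -77.49396954 182.9099274 ]
tcp [504.5  67.1 238.3] d [-139.3  -52.9   34.4] rot [-0.     0.     0.229] F [ 0.5 -0.1  0.6] w 88.0 t 1.6
```

```bash

python3 steer.py '-35 -13 0 0 0 0.115;-35 -13 0 0 0 0.114;-35 -13 0 0 0 0;-25 -10 10 0 0 0;0 0 0 0 0 0' 60
python3 -c "
from h import *
delta(bar(0.03)+[1,0,-18])
p,d=r.camera('side'); cv2.imwrite('pics/s1.png',cv2.resize(p[130:270,190:350,::-1],None,fx=4,fy=4))"
```

```text
time_s: 2.1
ee_pos: [451.9, -61.6, 227.1]
tcp_rot: [-0.001, 0.744, 0.668, -0.001]
wrist_force: [0.7, 1.0, -0.4]
grip_width: 60.1
grasp_force: 0.0
tcp [451.9 -61.6 227.1] d [-13.8  19.7  62.2] rot [-0.003  0.001 -0.001] F [ 0.7  1.  -0.4] w 60.1 t 2.1
```

View pics/s1.png

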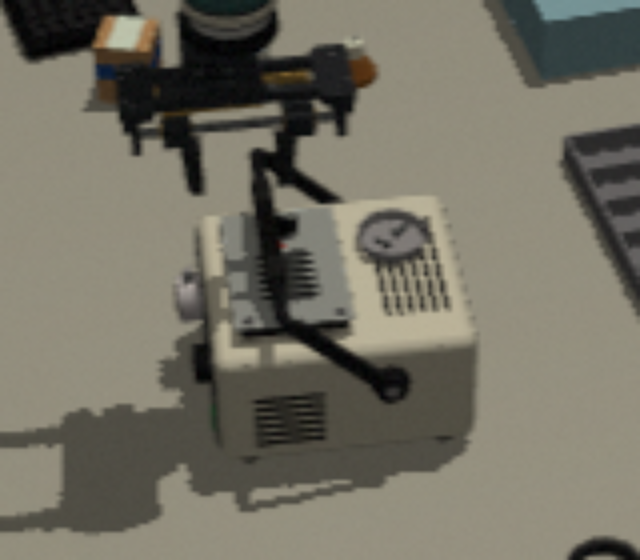

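The side view shows the open fingers at (195,165) and (285,150), above and either side of the bar that runs from (262,160) to (285,320). Next I centre over it, go down and close.

```bash

python3 steer.py '-14 20 0 0 0 0;0 0 20 0 0 0;0 0 20 0 0 0;0 0 15 0 0 0;0 0 7 0 0 0' 60
python3 steer.py '0 0 0 0 0 0;0 0 0 0 0 0;0 0 0 0 0 0;0 0 0 0 0 0;0 0 0 0 0 0' 0
python3 -c "
from h import *
delta(bar(0.03)+[1,0,-18])"
```

```text
time_s: 2.65
ee_pos: [472.3, -74.3, 165.1]
tcp_rot: [-0.001, 0.743, 0.669, -0.001]
wrist_force: [0.2, -0.3, -0.6]
grip_width: 59.9
grasp_force: 0.0
time_s: 3.15
ee_pos: [472.8, -75.7, 167.4]
tcp_rot: [0.0, 0.743, 0.669, 0.0]
wrist_force: [-10.0, 0.7, 6.0]
grip_width: 22.2
grasp_force: 4.9
tcp [472.8 -75.7 167.4] d [-2.1 -2.9  2.5] rot [0.    0.    0.003] F [-10.    0.7   6. ] w 22.2 t 3.15
```

```bash

python3 steer.py '0 0 0 0 0 0;0 0 0 0 0 0;0 0 0 0 0 0'
python3 -c "
from h import *
b0=bar(0); print(b0)
Y=np.array([np.cos(YAW),np.sin(YAW)])
for a,b in zip(np.arange(0,1.7,.1),np.arange(.1,1.8,.1)):
    d=125*np.array([np.cos(.75+a)-np.cos(.75+b),np.sin(.75+a)-np.sin(.75+b)]); print(round(a,1),d.round(1))
delta(bar(0.03)+[1,0,-18])"
```

```text
time_s: 3.45
ee_pos: [470.5, -75.5, 167.0]
tcp_rot: [-0.002, 0.743, 0.669, -0.002]
wrist_force: [-8.0, 0.4, 6.6]
grip_width: 16.9
grasp_force: 30.0
[466.16785264 -77.21404748 180.204845  ]
0.0 [ 9.  -8.7]
0.1 [ 9.8 -7.8]
0.2 [10.5 -6.8]
0.3 [11.1 -5.7]
0.4 [11.6 -4.5]
0.5 [12.  -3.3]
0.6 [12.3 -2.1]
0.7 [12.5 -0.9]
0.8 [12.5  0.4]
0.9 [12.4  1.6]
1.0 [12.2  2.8]
1.1 [11.8  4. ]
1.2 [11.4  5.2]
1.3 [10.8  6.3]
1.4 [10.1  7.4]
1.5 [9.3 8.3]
1.6 [8.4 9.2]
tcp [470.5 -75.5 167. ] d [-2.1 -0.5  2.1] rot [-0.005 -0.     0.003] F [-8.   0.4  6.6] w 16.9 t 3.45
```

Gripped at 16.9 mm with 30 N. Next I follow the arc.

```bash

python3 steer.py '0 9 -8.7 0 0 0;0 9.8 -7.8 0 0 0;0 10.5 -6.8 0 0 0;0 11.1 -5.7 0 0 0;0 11.6 -4.5 0 0 0'
python3 -c "
from h import *
for q in (.4,.5,.55): delta(bar(q)+[0,0,-19])"
```

```text
time_s: 3.95
ee_pos: [519.8, -81.0, 200.6]
tcp_rot: [-0.004, 0.743, 0.669, -0.004]
wrist_force: [-14.7, 0.0, 12.7]
grip_width: 17.1
grasp_force: 30.0
tcp [519.8 -81.  200.6] d [ -2.  -13.2  10.7] rot [-0.011  0.001  0.003] F [-14.7   0.   12.7] w 17.1 t 3.95
tcp [519.8 -81.  200.6] d [-2.  -1.6  6. ] rot [-0.011  0.001  0.003] F [-14.7   0.   12.7] w 17.1 t 3.95
tcp [519.8 -81.  200.6] d [-2.   4.3  4.1] rot [-0.011  0.001  0.003] F [-14.7   0.   12.7] w 17.1 t 3.95
```

```bash

python3 steer.py '0 11 -5.3 0 0 0;0 11.5 -4.1 0 0 0;0 12 -1.9 0 0 0;0 12.5 0.4 0 0 0;0 12.4 1.6 0 0 0'
python3 steer.py '0 12.2 2.8 0 0 0;0 11.8 4 0 0 0'
python3 -c "
from h import *
for q in (1.1,1.2): delta(bar(q)+[0,0,-19])"
```

```text
time_s: 4.45
ee_pos: [580.6, -87.8, 209.0]
tcp_rot: [-0.002, 0.743, 0.669, -0.003]
wrist_force: [-7.6, -1.2, 3.5]
grip_width: 17.2
grasp_force: 30.0
time_s: 4.65
ee_pos: [605.9, -90.6, 202.9]
tcp_rot: [-0.001, 0.743, 0.669, -0.002]
wrist_force: [-4.3, -1.5, 3.4]
grip_width: 17.1
grasp_force: 30.0
tcp [605.9 -90.6 202.9] d [ -1.7 -14.4   6.8] rot [-0.004  0.001  0.003] F [-4.3 -1.5  3.4] w 17.1 t 4.65
tcp [605.9 -90.6 202.9] d [-1.7 -2.6 10.8] rot [-0.004  0.001  0.003] F [-4.3 -1.5  3.4] w 17.1 t 4.65
```

```bash

python3 steer.py '0 11.4 5.2 0 0 0;0 10.8 6.3 0 0 0;0 10.1 7.4 0 0 0;0 9.3 8.3 0 0 0;0 5 6 0 0 0'
python3 -c "
from h import *
for q in (1.6,1.66): delta(bar(q)+[0,0,-19])"
```

```text
time_s: 5.15
ee_pos: [650.8, -95.3, 172.6]
tcp_rot: [-0.003, 0.743, 0.669, -0.003]
wrist_force: [-35.9, -0.4, 43.8]
grip_width: 17.0
grasp_force: 30.0
tcp [650.8 -95.3 172.6] d [-1.9 -6.2  7.7] rot [-0.009  0.001  0.003] F [-35.9  -0.4  43.8] w 17.0 t 5.15
tcp [650.8 -95.3 172.6] d [-1.9 -0.9 13.1] rot [-0.009  0.001  0.003] F [-35.9  -0.4  43.8] w 17.0 t 5.15
```

At the hard stop. I open and lift away.

```bash

python3 steer.py '0 -4 -4 0 0 0;0 0 0 0 0 0;0 0 0 0 0 0;0 0 0 0 0 0;0 0 0 0 0 0' 60
python3 steer.py '0 0 -15 0 0 0;0 0 -25 0 0 0;0 0 -25 0 0 0;0 -50 0 0 0 0;0 -50 0 0 0 0'
python3 steer.py '0 -40 0 0 0 0;0 -40 0 0 0 0;0 -40 0 0 0 0;0 0 0 0 0 0'
python3 -c "
from h import *
for q in (1.6,1.66): delta(bar(q)+[0,0,-19])
p,d=r.camera('side'); cv2.imwrite('pics/s2.png',cv2.resize(p[130:270,190:350,::-1],None,fx=4,fy=4,interpolation=cv2.INTER_CUBIC))"
```

```text
time_s: 5.65
ee_pos: [649.8, -94.1, 172.9]
tcp_rot: [-0.0, 0.743, 0.669, 0.0]
wrist_force: [-0.5, 0.1, 0.3]
grip_width: 55.0
grasp_force: 0.0
time_s: 6.15
ee_pos: [551.2, -84.0, 240.8]
tcp_rot: [0.001, 0.743, 0.669, 0.001]
wrist_force: [-0.6, -0.7, 0.6]
grip_width: 60.2
grasp_force: 0.0
time_s: 6.55
ee_pos: [426.9, -70.6, 238.9]
tcp_rot: [-0.0, 0.743, 0.669, -0.0]
wrist_force: [0.1, -0.3, -0.1]
grip_width: 59.7
grasp_force: 0.0
tcp [426.9 -70.6 238.9] d [ -3.  219.1  73.8] rot [-0.001 -0.     0.003] F [ 0.1 -0.3 -0.1] w 59.7 t 6.55
tcp [426.9 -70.6 238.9] d [ -3.  224.3  79.2] rot [-0.001 -0.     0.003] F [ 0.1 -0.3 -0.1] w 59.7 t 6.55
```

View pics/s2.png

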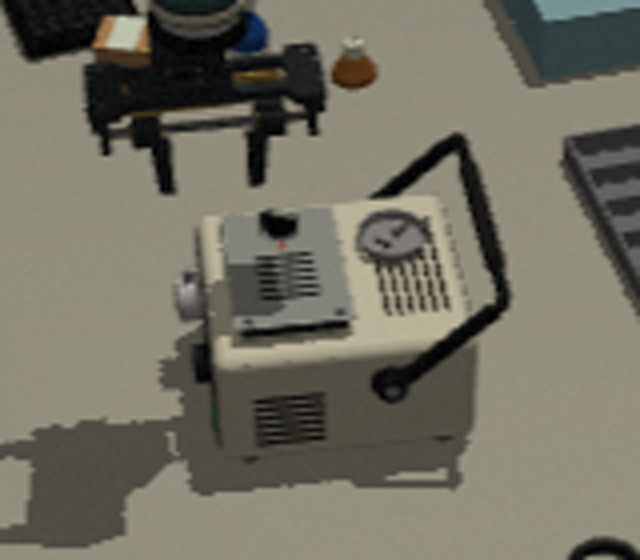

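The handle now leans to the rear with its bar at about (485,220). The black wing is at (279,222) and the near red mark at (281,244). I check the fastener position across views.

```bash
python3 - <<'E'
from h import *
def red(n,box):
    p,_=r.camera(n); h=cv2.cvtColor(p,cv2.COLOR_RGB2HSV); u0,v0,u1,v1=box
    m=(((h[...,0]<8)|(h[...,0]>172))&(h[...,1]>110)&(h[...,2]>70)).astype(np.uint8); k=np.zeros_like(m); k[v0:v1,u0:u1]=m[v0:v1,u0:u1]
    nn,_,st,c=cv2.connectedComponentsWithStats(k); return p,[(int(st[i,4]),c[i].round(1)) for i in range(1,nn)]
print("pred marks",w(-40,72.5,0)[:2],w(-40,27.5,0)[:2])
for n,b in(("top",(240,205,290,245)),("side",(240,170,290,210))):
    p,L=red(n,b)
    for a,c in L: print(n,a,c,onz(n,[c],138)[0].round(1))
    if n=="top": cv2.imwrite("pics/t2.png",cv2.resize(p[160:275,225:345,::-1],None,fx=5,fy=5,interpolation=cv2.INTER_CUBIC))
    # dark wing blob centre
    P=None
# wing top/side from side depth: points above cover near fastener
for n in("top","side"):
    _,D=r.camera(n); P=cloud(n,D); k=(np.hypot(P[...,0]-488,P[...,1]+29)<30)&(P[...,2]>152)&(P[...,2]<172); q=P[k]; print(n,k.sum(),q.mean(0),np.median(q,0)) if k.sum() else print(n,0)
E
```

```text
pred marks [490.34784069  -6.91080236] [485.49728303 -51.64861735]
side 1 [260. 191.] [487.9 -44.  138. ]
top 2 [504.21545832 -35.25841418 161.37113633] [504.21545832 -35.25841418 161.37113633]
side 35 [489.24168217 -32.24346816 159.01011298] [489.06737086 -33.30088393 159.00747232]
```

View pics/t2.png

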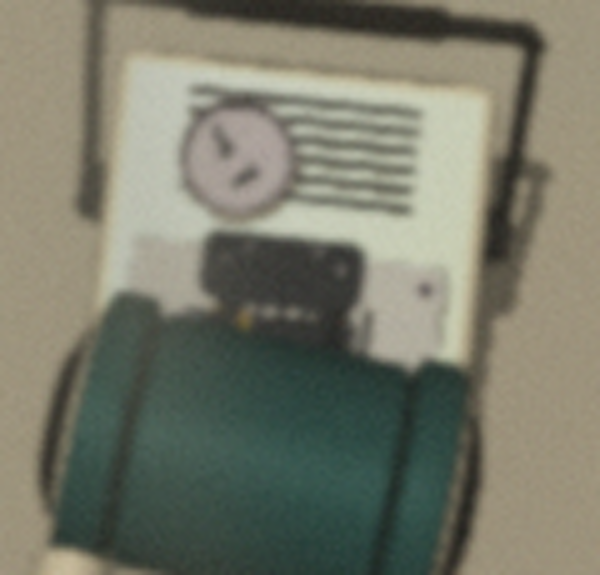

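The top view shows the handle bar at the rear, at crop (318,15), and the dish untouched at (240,158). The arm hides the fastener.

```bash
python3 - <<'E'
from h import *
print("bar pred",bar(1.66),bar(1.4))
print("top cast",onz("top",[(np.array([318,15])-2)/5+[225,160]],180))
for n in("top","side"):
    _,D=r.camera(n); P=cloud(n,D); k=(np.hypot(P[...,0]-650,P[...,1]+95)<60)&(P[...,2]>172); q=P[k]; print(n,k.sum(),np.median(q,0),np.percentile(q[:,2],95))
delta(w(-40,50,200),YAW+np.pi/2)
delta(w(-40,50,149),YAW+np.pi/2)
E
```

```text
bar pred [649.56806888 -97.09864232 178.50694918] [625.11715047 -94.44762797 199.61234885]
top cast [[648.60347318 -97.46813548 180.        ]]
top 339 [649.14531882 -94.52183436 186.14769774] 189.76038869130113
side 120 [649.92141801 -98.70201884 187.1599029 ] 192.02083125648096
tcp [432.1 -71.4 238.9] d [47.8 51.1 38.9] rot [ 0.     0.    -1.568] F [ 0.4 -0.9 -0.7] w 60.0 t 6.9
tcp [432.1 -71.4 238.9] d [47.8 51.  89.9] rot [ 0.     0.    -1.568] F [ 0.4 -0.9 -0.7] w 60.0 t 6.9
```

```bash

python3 steer.py '24 25.5 0 0 0 0;24 25.5 0 0 0 0;0 0 0 0 0 -0.15;0 0 0 0 0 -0.15;0 0 0 0 0 -0.15' 40
python3 steer.py '0 0 10 0 0 -0.15;0 0 10 0 0 -0.15;0 0 10 0 0 -0.15;0 0 5 0 0 -0.15;0 0 0 0 0 -0.15'
python3 steer.py '0 0 0 0 0 -0.15;0 0 0 0 0 -0.15;0 0 0 0 0 -0.07;0 0 0 0 0 0;0 0 0 0 0 0'
python3 - <<'E'
from h import *
delta(w(-40,50,149),YAW+np.pi/2); print(r.get_state()["joint_positions"].round(2))
p,d=r.camera('side'); cv2.imwrite('pics/s3.png',cv2.resize(p[140:230,210:320,::-1],None,fx=6,fy=6,interpolation=cv2.INTER_CUBIC))
E
```

```text
time_s: 7.4
ee_pos: [487.7, -28.6, 238.0]
tcp_rot: [-0.001, 0.572, 0.82, -0.0]
wrist_force: [0.5, -0.8, -0.9]
grip_width: 40.3
grasp_force: 0.0
time_s: 7.9
ee_pos: [486.7, -28.8, 202.0]
tcp_rot: [-0.001, 0.233, 0.973, -0.0]
wrist_force: [-0.0, -0.3, -0.4]
grip_width: 40.1
grasp_force: 0.0
time_s: 8.4
ee_pos: [487.1, -28.9, 203.2]
tcp_rot: [-0.0, 0.054, 0.999, 0.0]
wrist_force: [-0.7, 0.1, -0.1]
grip_width: 40.1
grasp_force: 0.0
tcp [487.1 -28.9 203.2] d [-0.9 -0.3 54.2] rot [-0.    -0.001  0.   ] F [-0.7  0.1 -0.1] w 40.1 t 8.4
[-0.11 -0.07  2.03 -0.    1.18 -1.57]
```

View pics/s3.png

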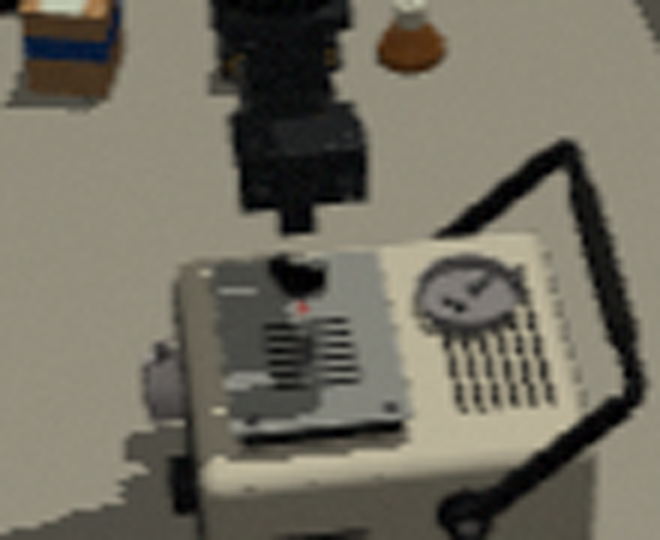

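The finger tips at (297,220) stand over the black wing at (297,275). I go down and close.

```bash

python3 steer.py '0 0 15 0 0 0;0 0 15 0 0 0;0 0 12 0 0 0;0 0 8 0 0 0;0 0 3 0 0 0'
python3 steer.py '0 0 0 0 0 0' 0
python3 steer.py '0 0 0 0 0 0;0 0 0 0 0 0;0 0 0 0 0 0;0 0 0 0 0 0'
python3 -c "
from h import *
delta(w(-40,50,149),YAW+np.pi/2)"
```

```text
time_s: 8.95
ee_pos: [485.5, -28.8, 148.6]
tcp_rot: [-0.002, 0.053, 0.999, 0.0]
wrist_force: [0.3, 0.1, -0.4]
grip_width: 40.2
grasp_force: 0.0
time_s: 9.05
ee_pos: [486.2, -28.8, 149.7]
tcp_rot: [-0.001, 0.053, 0.999, 0.0]
wrist_force: [-0.3, -0.3, 0.4]
grip_width: 34.3
grasp_force: 0.0
time_s: 9.45
ee_pos: [487.4, -29.2, 151.5]
tcp_rot: [0.001, 0.053, 0.999, -0.0]
wrist_force: [-0.7, 0.5, 5.3]
grip_width: 9.5
grasp_force: 29.5
tcp [487.4 -29.2 151.5] d [-0.5 -0.   2.5] rot [-0.001  0.002  0.002] F [-0.7  0.5  5.3] w 9.5 t 9.45
```

```bash

python3 steer.py '0 0 0 0 0 0.14;0 0 0 0 0 0.14;0 0 0 0 0 0.14;0 0 0 0 0 0.14;0 0 0.5 0 0 0.14'
python3 steer.py '0 0 0.5 0 0 0.14;0 0 0.5 0 0 0.14;0 0 0 0 0 0.14;0 0 0 0 0 0.14;0 0 0 0 0 0.14'
python3 -c "
from h import *
delta(w(-40,50,149),YAW); print(tool()[2]['wrist_torque'])"
```

```text
time_s: 9.95
ee_pos: [487.8, -28.6, 150.5]
tcp_rot: [0.001, 0.395, 0.919, 0.001]
wrist_force: [2.7, 4.7, 3.8]
grip_width: 9.7
grasp_force: 29.8
time_s: 10.45
ee_pos: [488.6, -28.3, 149.6]
tcp_rot: [0.001, 0.686, 0.728, 0.002]
wrist_force: [4.8, -0.6, -5.5]
grip_width: 9.5
grasp_force: 29.8
tcp [488.6 -28.3 149.6] d [-0.9 -0.7  0.6] rot [ 0.005 -0.001  0.167] F [ 4.8 -0.6 -5.5] w 9.5 t 10.45
[-0.12368487 -0.71408469  0.0752322 ]
```

```bash

python3 steer.py '0 0 0 0 0 0.09;0 0 0 0 0 0.08;0 0 0 0 0 0.05;0 0 0 0 0 0'
python3 -c "
from h import *
delta(w(-40,50,149),YAW); print(tool()[2]['wrist_torque'])"
```

```text
time_s: 10.85
ee_pos: [488.8, -28.2, 149.4]
tcp_rot: [0.001, 0.76, 0.65, 0.002]
wrist_force: [5.3, -0.6, -5.8]
grip_width: 9.8
grasp_force: 30.5
tcp [488.8 -28.2 149.4] d [-1.2 -0.7  0.4] rot [ 0.005 -0.002 -0.047] F [ 5.3 -0.6 -5.8] w 9.8 t 10.85
[-0.1091133  -0.73704434  0.41476157]
```

The torque rose to 0.41 Nm, so the fastener is at its stop. I release, lift, close and go towards the press point.

```bash

python3 steer.py '0 0 0 0 0 -0.03;0 0 0 0 0 0;0 0 0 0 0 0;0 0 0 0 0 0' 40
python3 steer.py '0 0 -15 0 0 0;0 0 -25 0 0 0;0 0 -25 0 0 0;-40 0 0 0 0 0;-40 0 0 0 0 0' 
python3 steer.py '0 0 0 0 0 0;0 0 0 0 0 0' 0
python3 - <<'E'
from h import *
delta(w(-40,-55,170),YAW)
p,d=r.camera('side'); cv2.imwrite('pics/s4.png',cv2.resize(p[140:230,210:320,::-1],None,fx=6,fy=6,interpolation=cv2.INTER_CUBIC))
E
```

```text
time_s: 11.25
ee_pos: [486.4, -29.0, 148.9]
tcp_rot: [-0.0, 0.75, 0.661, -0.0]
wrist_force: [0.1, 0.5, -0.4]
grip_width: 39.0
grasp_force: 0.0
time_s: 11.75
ee_pos: [477.5, -108.6, 215.5]
tcp_rot: [0.001, 0.749, 0.663, 0.001]
wrist_force: [-0.4, 0.3, 0.4]
grip_width: 40.3
grasp_force: 0.0
time_s: 11.95
ee_pos: [476.4, -108.8, 213.9]
tcp_rot: [-0.0, 0.751, 0.661, 0.0]
wrist_force: [0.2, -0.5, -1.7]
grip_width: 26.2
grasp_force: 0.0
tcp [ 476.4 -108.8  213.9] d [-24.6   3.4  43.9] rot [-0.   -0.   -0.02] F [ 0.2 -0.5 -1.7] w 26.2 t 11.95
```

View pics/s4.png

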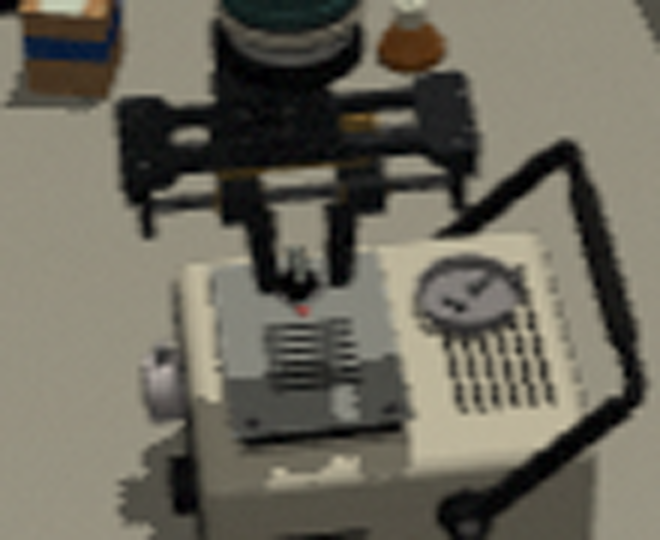

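The white slot line at (297,262) now points at the red mark (303,310), and the handle is still at the rear. I move to the press point and go down slowly.

```bash

python3 steer.py '-24.6 3.4 0 0 0 0;0 0 15 0 0 0;0 0 15 0 0 0;0 0 15 0 0 0;0 0 10 0 0 0' 
python3 steer.py '0 0 3 0 0 0;0 0 2 0 0 0;0 0 2 0 0 0;0 0 2 0 0 0;0 0 0 0 0 0' 
python3 -c "
from h import *
delta(w(-40,-55,139),YAW)"
```

```text
time_s: 12.5
ee_pos: [475.6, -131.6, 156.2]
tcp_rot: [-0.002, 0.75, 0.662, -0.001]
wrist_force: [-0.2, 0.1, -0.1]
grip_width: 0.2
grasp_force: 0.0
time_s: 13.0
ee_pos: [477.2, -133.2, 150.2]
tcp_rot: [0.0, 0.75, 0.662, 0.0]
wrist_force: [-0.3, 0.1, 0.5]
grip_width: 0.0
grasp_force: 0.0
tcp [ 477.2 -133.2  150.2] d [-0.6 -0.5 11.2] rot [ 0.001  0.    -0.017] F [-0.3  0.1  0.5] w 0.0 t 13.0
```

```bash

python3 steer.py '0 0 2 0 0 0;0 0 2 0 0 0;0 0 2 0 0 0;0 0 0 0 0 0' 
python3 steer.py '0 0 2 0 0 0;0 0 2 0 0 0;0 0 1 0 0 0;0 0 0 0 0 0'
```

```text
time_s: 13.4
ee_pos: [477.4, -133.5, 144.5]
tcp_rot: [0.001, 0.75, 0.662, 0.0]
wrist_force: [-1.0, -0.8, 3.8]
grip_width: 0.0
grasp_force: 1.9
time_s: 13.8
ee_pos: [477.5, -133.7, 139.5]
tcp_rot: [0.001, 0.75, 0.662, 0.0]
wrist_force: [-0.8, -2.7, 6.1]
grip_width: 0.4
grasp_force: 2.9
```

```bash

python3 steer.py '0 0 1 0 0 0;0 0 1 0 0 0;0 0 0 0 0 0' 
python3 steer.py '0 0 1 0 0 0;0 0 1 0 0 0;0 0 0 0 0 0'
```

```text
time_s: 14.1
ee_pos: [477.6, -133.7, 137.8]
tcp_rot: [0.001, 0.75, 0.662, 0.0]
wrist_force: [-1.3, -1.8, 6.6]
grip_width: 0.4
grasp_force: 3.6
time_s: 14.4
ee_pos: [478.1, -133.8, 136.7]
tcp_rot: [0.001, 0.75, 0.662, 0.0]
wrist_force: [-2.0, -1.1, 11.6]
grip_width: 0.9
grasp_force: 5.7
```

```bash

python3 steer.py '0 0 1 0 0 0;0 0 0 0 0 0;0 0 0 0 0 0;0 0 0 0 0 0;0 0 0 0 0 0' 
python3 - <<'E'
from h import *
p,d=r.camera('side'); cv2.imwrite('pics/s5.png',cv2.resize(p[140:230,210:320,::-1],None,fx=6,fy=6,interpolation=cv2.INTER_CUBIC))
delta(w(-40,-55,139))
E
```

```text
time_s: 14.9
ee_pos: [478.3, -133.8, 136.3]
tcp_rot: [0.002, 0.75, 0.662, 0.001]
wrist_force: [-2.8, -2.3, 12.7]
grip_width: 0.5
grasp_force: 6.7
tcp [ 478.3 -133.9  136.3] d [-0.  -1.7 -2.7] rot [ 0.003  0.001 -0.017] F [-2.2 -1.2 13.6] w 0.3 t 14.95
```

View pics/s5.png

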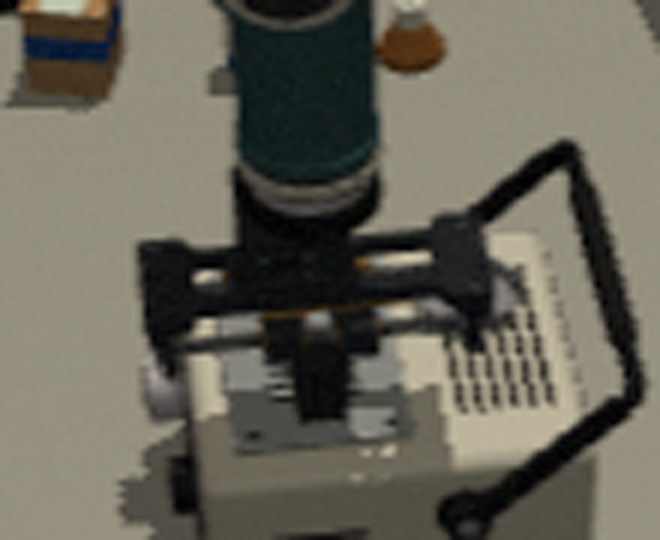

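The fingers at (322,410) press the cover. Its dark raised edge at (320,440) has closed flush, the handle is at the rear, and the force is a steady 13 N. I hand it in.

```bash
python3 -c "
from station import r
print(r.finish_job())"
```

```text
the job is handed in; nothing more can be done
None
```

I handed the job in at about 15 s: the handle is seated at the rear, the fastener is turned to its stop with the slot line on the red marks, and the fingers are holding the cover flush at about 13 N. The hand-in returned no verdict.

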